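# Let the reading stand down flat

## Task

The wooden reading stand on the hall console is propped up on its ratchet: let it down. Press the pawl's red front pad until the pawl snaps clear of the toothed wheel, push the tilted board down until it lies flat on its box, then press the pawl's black rear pad so that it snaps back into the wheel. Do it all by pressing with the fingertips: take hold of nothing, do not lift the board up or slam it down, and leave the other things on the table where they stand.

Things in the scene. Friction and masses are not known exactly. Their poses are not given: they have to be found in the camera images.
- stand: Low walnut box, 190 mm deep (x), 260 wide (y), 58 high, heavy and rubber-footed: it does not shift. It carries a hinged board, a toothed wheel and a pawl. Origin at the centre of its underside on the table; x points from the hinged front edge (nearest the robot) to the back, z up; turned by up to about 0.5 rad about z.
- hinge (a point): Middle of the board's hinge line, 85 mm in front (-x) of the stand's origin and 62 mm above the table; the line runs along the stand's y. At its right end, 139 to 145 mm to the -y side, sits the dark steel ratchet wheel, 80 mm across, which turns with the board.
- board (a joint): Tilt of the walnut board, rad: 0 = flat on the box, larger = back edge raised (starts 0.5 to 0.9, stop at 1.0). 260 mm wide, 194 long from the hinge; upper face 16 mm above the hinge line, with a 14 mm high book lip at 4 to 16 mm from the hinge. Stiff hinge: stays where left, goes down with 3 to 7 N at board_push. With the pawl in it goes down to the next tooth (15 degrees apart) and locks.
- board_push (a point): Point on the board's upper face, half-way across and 145 mm from the hinge line, where it can be pushed. Moves with the board; 78 mm above the table once flat. Its x runs up the board, its z out of the upper face.
- pawl (a joint): Angle of the steel rocker pawl, rad: 0 to 0.15 = its nose is in or riding on the wheel's teeth, 0.34 = fully clear (stop). An over-centre spring: below 0.21 it snaps in, above it snaps clear and stays by itself. Pressing the front pad raises the value, pressing the rear pad lowers it. Pivot 39 mm in front of and 36 mm below the hinge line.
- release_pad (a point): Centre of the top of the pawl's red front pad, 28 mm (x) by 30 (y), 62 mm in front of the pawl's pivot, beside the stand's front right corner. 42 mm above the table with the pawl fully in (lower if it rides on a tooth); sinks 21 mm in all as the pawl goes clear. Pressed straight down it takes 5 to 12 N and snaps after 13 mm.
- rear_pad (a point): Centre of the top of the pawl's black rear pad, 26 mm (x) by 30 (y), 54 mm behind the pivot, outside the wheel: its centre is 57 mm outside the board's right edge, 42 mm outside the wheel. 36 mm above the table with the pawl in, 53 with it clear. Pressed straight down it takes about 5 N and snaps in after 6 to 7 mm, 17 mm in all.
- mug: Blue mug, 78 mm across, 88 mm high, standing to the right of the stand. Origin at the centre of its underside. To be left alone.
- candle: Amber glass candle jar with a brass lid, 68 mm across, 75 mm high. Origin at the centre of its underside. To be left alone.
- glasses_case: Dark green glasses case, 62 by 158 mm, 36 mm high, lying in front of the stand. Origin at the centre of its underside. To be left alone.
- paperback: Orange paperback book, 124 by 186 mm, 26 mm thick, lying to the left of the stand. Origin at the centre of its underside. To be left alone.
- succulent: Succulent in a white pot 100 mm across, 110 mm high in all. Origin at the centre of its underside. To be left alone.

How it is judged:
By the outcome, as a careful person would: the job done as asked, in the order asked, and still so for the second after the job is handed in, with the robot touching nothing.
It also fails if it takes over 48 s, if anything falls off the work surface, if the arm or the gripper's body presses on something with over 40 N, if the wrist force passes 120 N, or if a joint passes its speed limit or range.

## Robot

A 7-joint arm with a two-finger parallel gripper is mounted at the origin on the work surface. World frame = base frame: x ahead of the robot, y to its left, z up, the work surface at z = 0. Lengths are in m, angles in rad, forces in N, time in s.
With the tool pointing down it reaches from about 0.4 to 0.9 m from the base axis. Payload 5.6 kg.
Tool frame: the origin (TCP) lies midway between the tips of the shut fingers; the grasp point (between the pads) lies 19 mm behind it; z points along the fingers, y is the line along which they close (so a half turn about z gives the same grasp; the last joint's range is limited). The gripper opens to 92 mm and grips with 3 to 60 N. Pads are 20 mm wide; open, the fingers measure 128 mm over their backs; the gripper's body (75 mm by 189 mm) begins 69 mm behind the grasp point.
Start: joints at [-1.289, 0.468, -0.012, 1.603, 0.006, 1.071, -0.056], TCP at [0.207, 0.616, 0.215] pointing down, gripper open.
Joint ranges: [-2.53, 2.53], [-0.31, 2.02], [-1.57, 1.55], [0.28, 2.44], [-1.29, 4.43], [0.15, 1.84], [-2.92, 2.92]. Speed limits (rad/s): [2.57, 2.57, 3.14, 3.14, 3.14, 3.14, 3.14].

## Interface

Orientations are given as a 3x3 rotation matrix whose columns are the frame's x, y, z axes.
In Python, from station import env, effector, solver, viewer, workorder, search_frame, tip_of gives the robot as it stands. Calls block until the motion is done:
- env.reach(position, orientation): joint-space move of the TCP to a pose.
- env.movel(position, frame=None, rate=0.15): straight line of the TCP; frame=None keeps the orientation; rate is the mean speed in m/s.
- env.goto_joints(angles): joint-space move.
- effector.release() and effector.grasp(squeeze=None): open the fingers fully, or close them until they stop; squeeze is the grip in N (None keeps the last).
- env.pause(seconds).
- solver.inverse_kinematics(position, orientation): joint angles nearest the present ones, or None.
- env.sense(): the state.
- viewer.read_camera(name): name is "scene" or "side" or "wrist"; returns (picture, depth): 420x560x3 uint8, red, green, blue; 420x560 float32, m along the optical axis (not along the pixel's ray), 0 where there is no reading.
- viewer.camera_info(name): a dict with "intrinsics" (3x3 intrinsics, pixels), "dist_coeffs" ([k1, k2, p1, p2, k3] as OpenCV has them; the pictures are not rectified), "eye" and "rotation" of the camera in the world; the wrist camera has in their place "T_tool_cam" (4x4, takes a point from camera to tool coordinates, whose origin is the TCP and whose axes are the flange's). Camera axes: x right, y up, looking along -z (the intrinsics and any distortion apply to the point x, -y, -z); pixel columns grow to the right and rows downward; lengths in m; the calibration is good to about 2 mm. A picture is of the moment at which its call begins: read the wrist's pose just before it. camera_info takes no time and is no camera call.
A pose or a line that the arm cannot do raises env.PlanningError and nothing moves.
- workorder.finish_job(): hands the job in; it is judged then, once.
Trained networks look in the newest picture that a camera, given by its name, has taken for a name from the list of things; names that differ only in an ending like _2 or _b are one class to them, and where a whole thing is asked for, a point or a joint stands for the part that bears it (a point fixed in the world has none). Each returns a list of dicts, best first, with "score" (0 to 1); they miss things now and then, are a little off and sometimes report something else, mostly with a low value. They report only what shows in the picture. A call takes as long as a camera call.
- search_frame(camera, name): "at" ([x, y, z] in m, in world coordinates, good to about 4 mm: the middle of the surface that is visible of it).
- tip_of(camera, name): "at" ([x, y, z] in m, in world coordinates, good to about 4 mm: a listed point, or the origin of a listed thing).
The state is a dict: "t": time; "joint_positions": joint angles; "joint_velocities": joint speeds; "tau": joint torques, N m; "ee_pos": TCP position; "tcp_rot": TCP orientation; "wrist_force": force on the tool from outside, world axes, zero at the start; "moment": the same for the moment, N m; "gripper_width": finger opening in m; "grasp_force": force on a finger pad.
Only numpy, scipy, OpenCV 4.12 (cv2) and the standard library are available. Lean on these libraries where they do the work, as an engineer would, in place of code of your own. Each camera call takes 0.05 s, during which the arm holds its last target. There are 200 camera calls.

## Working session

There is one attempt and no reset: what is moved stays moved. The work goes in short steps, each a Python script; the robot and the scene stay as the last script left them, time stands still between calls to the robot, and variables do not carry over. Pictures are saved under pics/ and viewed, at most 10 in all, crops included, and the job is handed in when it is done.

```bash
ls; mkdir -p pics; python3 - <<'E'
from station import env, effector, solver, viewer, workorder, search_frame, tip_of
import cv2, numpy as np
for c in ("scene","side"):
    im,d=viewer.read_camera(c); cv2.imwrite(f"pics/{c}0.png",im[:,:,::-1])
    for n in ("stand","hinge","board_push","release_pad","rear_pad","mug","candle","glasses_case","paperback","succulent"):
        r=tip_of(c,n)
        print(c,n,[(np.round(x["at"],3).tolist(),round(x["score"],2)) for x in r[:2]])
    i=viewer.camera_info(c); print(np.round(i["eye"],3))
s=env.sense(); print(s["t"],s["wrist_force"])
E
```

```text
pics
scene stand []
scene hinge [([0.542, -0.09, 0.061], 0.68)]
scene board_push [([0.62, -0.051, 0.172], 0.61)]
scene release_pad [([0.516, -0.271, 0.04], 0.86)]
scene rear_pad [([0.636, -0.246, 0.034], 0.86), ([0.616, -0.055, 0.002], 0.2)]
scene mug [([0.625, -0.369, 0.006], 0.95)]
scene candle [([0.348, 0.066, -0.0], 0.79)]
scene glasses_case [([0.413, -0.095, -0.0], 0.56)]
scene paperback [([0.487, 0.192, -0.001], 0.81)]
scene succulent [([0.393, -0.516, 0.001], 0.84)]
[ 1.383 -0.224  0.998]
side stand [([0.615, -0.053, -0.002], 0.66), ([0.638, -0.248, 0.037], 0.66)]
side hinge [([0.626, -0.048, 0.181], 0.74), ([0.54, -0.085, 0.061], 0.73)]
side board_push [([0.624, -0.046, 0.181], 0.87), ([0.483, 0.191, 0.002], 0.6)]
side release_pad []
side rear_pad [([0.636, -0.25, 0.035], 0.74)]
side mug []
side candle [([0.354, 0.066, -0.0], 0.87)]
side glasses_case [([0.415, -0.092, 0.0], 0.78)]
side paperback [([0.482, 0.192, 0.002], 0.76)]
side succulent [([0.394, -0.516, 0.003], 0.9)]
[ 0.51  -0.907  1.045]
1.1 [-0.17873895 -0.39758794 -0.09945469]
```

View pics/scene0.png

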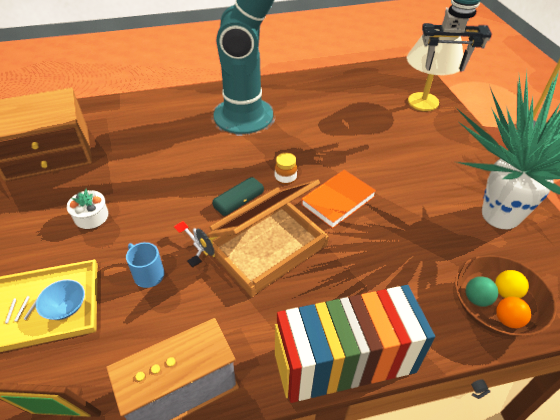

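View pics/side0.png

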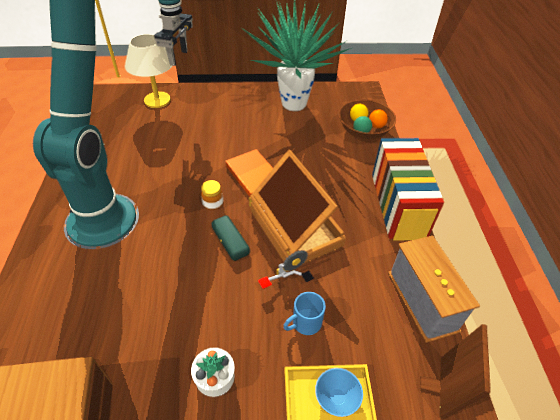

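Scene view: red pad at (181,227), black pad at (194,261), wheel at (205,243), mug at (145,265). The side view shows the board raised at about (295,195), and the networks agree with both pictures. I'll move above the pawl with the fingers shut and look from close by.

```bash
cat > h.py <<'E'
from station import env, effector, solver, viewer, workorder, search_frame, tip_of
import cv2, numpy as np
LOC={"stand":(0,0),"hinge":(-.085,0),"rear_pad":(-.070,-.187),"release_pad":(-.186,-.157)}
def fit(obs):  # obs: list of (name, xy) -> origin, yaw
    A=np.array([LOC[n] for n,_ in obs]); B=np.array([p[:2] for _,p in obs])
    a=A-A.mean(0); b=B-B.mean(0)
    yaw=np.arctan2((a[:,0]*b[:,1]-a[:,1]*b[:,0]).sum(),(a*b).sum())
    R=rot(yaw); o=B.mean(0)-R@A.mean(0)
    return o,yaw,np.round((B-A@R.T-o)*1000,1)
def rot(y): return np.array([[np.cos(y),-np.sin(y)],[np.sin(y),np.cos(y)]])
def tool(yaw):  # pointing down, tool y along stand y (sign nearest the present pose)
    y=np.array([-np.sin(yaw),np.cos(yaw),0]); z=np.array([0,0,-1.])
    if y@env.sense()["tcp_rot"][:,1]<0: y=-y
    return np.column_stack([np.cross(y,z),y,z])
E
python3 - <<'E'
from h import *
obs=[("hinge",(.542,-.09)),("hinge",(.54,-.085)),("stand",(.615,-.053)),("rear_pad",(.636,-.246)),("rear_pad",(.636,-.25)),("release_pad",(.516,-.271))]
o,yaw,r=fit(obs); print(o,yaw,r.tolist())
R=tool(yaw); print(np.round(env.sense()["tcp_rot"],2).tolist())
env.movel([.33,.47,.36],rate=.3)
effector.grasp(10)
c=o+rot(yaw)@np.array([-.14,-.16])
env.reach([*c,.30],R)
s=env.sense(); im,d=viewer.read_camera("wrist"); cv2.imwrite("pics/w0.png",im[:,:,::-1])
for n in ("stand","hinge","board_push","release_pad","rear_pad"):
    print(n,[(np.round(x["at"],3).tolist(),round(x["score"],2)) for x in tip_of("wrist",n)[:2]])
print(s["t"],s["wrist_force"],s["gripper_width"],s["ee_pos"])
# colour blobs -> world
i=viewer.camera_info("wrist"); K=np.array(i["intrinsics"]); D=np.array(i["dist_coeffs"]); T=np.array(i["T_tool_cam"])
h=cv2.cvtColor(im,cv2.COLOR_RGB2HSV)
m=((h[...,0]<5)|(h[...,0]>174))&(h[...,1]>200)&(h[...,2]>120)
n,l,st,ce=cv2.connectedComponentsWithStats(m.astype(np.uint8))
for k in range(1,n):
    if st[k,4]<150: continue
    v,u=np.nonzero((l==k)&(d>0)); q=cv2.undistortPoints(np.c_[u,v].astype(np.float64).reshape(-1,1,2),K,D)[:,0]; z=d[v,u]
    P=np.c_[q[:,0]*z,-q[:,1]*z,-z]; P=P@T[:3,:3].T+T[:3,3]; P=P@s["tcp_rot"].T+s["ee_pos"]
    print("red",ce[k],st[k,4],np.median(P,0),P.min(0),P.max(0))
E
```

```text
[ 0.61675099 -0.05017889] 0.45021490647344103 [[1.8, -2.8], [-0.2, 2.2], [-1.8, -2.8], [0.9, 3.0], [0.9, -1.0], [-1.6, 1.5]]
[[-0.95, 0.32, 0.0], [0.32, 0.95, 0.0], [-0.0, 0.0, -1.0]]
stand [([0.621, -0.052, 0.0], 0.96)]
hinge [([0.54, -0.092, 0.061], 0.87)]
board_push [([0.621, -0.048, 0.176], 0.65)]
release_pad [([0.515, -0.27, 0.044], 0.55)]
rear_pad [([0.635, -0.252, 0.033], 0.64)]
6.0833 [-0.14167352 -0.21964704  0.64702763] 0.0006534117663880626 [ 0.56079574 -0.25423524  0.29988705]
```

View pics/w0.png

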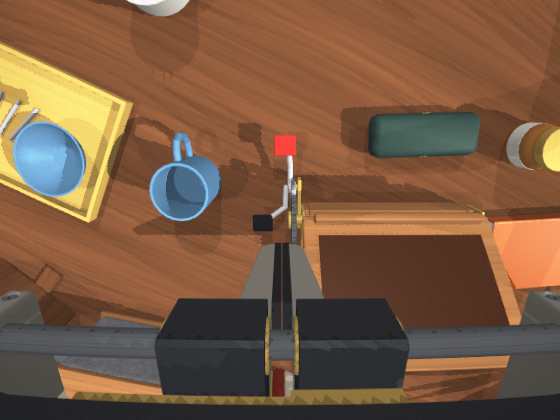

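Wrist view: red pad at (285,145), black pad at (262,222), with the mug at (185,187) well clear. Next I press the red pad.

```bash
cat >> h.py <<'E'
def press(xy,z0,z1,fmax,dz=.002,rate=.03):
    log=[]
    for z in np.arange(z0,z1-1e-6,-dz):
        env.movel([*xy,z],rate=rate); s=env.sense(); log.append((round(s["ee_pos"][2]*1000,1),round(s["wrist_force"][2],1)))
        if s["wrist_force"][2]>fmax: break
    print(log,s["t"])
E
python3 - <<'E'
from h import *
obs=[("hinge",(.542,-.09)),("hinge",(.54,-.085)),("hinge",(.54,-.092)),("stand",(.615,-.053)),("stand",(.621,-.052)),("rear_pad",(.636,-.246)),("rear_pad",(.636,-.25)),("rear_pad",(.635,-.252)),("release_pad",(.516,-.271)),("release_pad",(.515,-.27))]
o,yaw,r=fit(obs); print(o,yaw,r.tolist())
np.save("fit.npy",[*o,yaw])
xy=o+rot(yaw)@np.array([-.187,-.158]); print(xy)
env.movel([*xy,.10],rate=.2); env.movel([*xy,.047],rate=.1)
press(xy,.045,.025,28)
env.movel([*xy,.12],rate=.15)
s=env.sense()
im,d=viewer.read_camera("wrist"); cv2.imwrite("pics/w1.png",im[:,:,::-1])
for c in ("scene","side"):
  im,d=viewer.read_camera(c); cv2.imwrite(f"pics/{c}1.png",cv2.resize((im[200:290,150:260] if c=="scene" else im[230:310,230:340])[:,:,::-1],None,fx=4,fy=4))
  for n in ("release_pad","rear_pad","board_push"):
    print(c,n,[(np.round(x["at"],3).tolist(),round(x["score"],2)) for x in tip_of(c,n)[:2]])
print(s["t"],s["wrist_force"])
E
```

```text
[ 0.61786455 -0.05121848] 0.4416845185242514 [[1.0, -2.4], [-1.0, 2.6], [-1.0, -4.4], [-2.9, -1.8], [3.1, -0.8], [1.5, 4.2], [1.5, 0.2], [0.5, -1.8], [-0.8, 1.7], [-1.8, 2.7]]
[ 0.51634954 -0.27399124]
[(np.float64(45.4), np.float64(0.0)), (np.float64(43.0), np.float64(-0.3)), (np.float64(41.3), np.float64(4.7)), (np.float64(39.1), np.float64(5.5)), (np.float64(37.0), np.float64(3.2)), (np.float64(34.9), np.float64(2.7)), (np.float64(32.7), np.float64(1.2)), (np.float64(30.7), np.float64(0.1)), (np.float64(28.8), np.float64(0.4)), (np.float64(26.9), np.float64(0.1)), (np.float64(24.9), np.float64(0.1))] 10.9917
scene release_pad [([0.516, -0.273, 0.017], 0.59)]
scene rear_pad [([0.63, -0.251, 0.05], 0.7), ([0.351, 0.066, 0.003], 0.58)]
scene board_push [([0.622, -0.052, 0.177], 0.75)]
side release_pad [([0.517, -0.277, 0.016], 0.62)]
side rear_pad [([0.631, -0.253, 0.053], 0.74)]
side board_push [([0.621, -0.05, 0.178], 0.97), ([0.63, -0.369, 0.001], 0.44)]
11.775 [-0.49410526 -0.00204561 -0.47423864]
```

Red pad sank to about 17–20 mm and the black pad rose to about 52 mm, so the pawl is clear. Next I push the board down along its arc.

```bash
python3 - <<'E'
from h import *
ox,oy,yaw=np.load("fit.npy"); o=np.array([ox,oy]); M=rot(yaw)
def tgt(t,h=.010):
    X=.145*np.cos(t)-.016*np.sin(t)-h; Z=.062+.145*np.sin(t)+.016*np.cos(t)
    return [*(o+M@np.array([-.085+X,0])),Z]
p=env.sense()["ee_pos"]; env.movel([p[0],p[1],.29],rate=.3)
a=tgt(.95); env.movel([a[0],a[1],.29],rate=.25); env.movel(a,rate=.15)
log=[]
for t in np.arange(.90,-.011,-.05):
    env.movel(tgt(t),rate=.05); s=env.sense(); log.append([round(float(t),2)]+np.round(s["wrist_force"],1).tolist())
    if s["wrist_force"][2]>18 or np.linalg.norm(s["wrist_force"])>25: break
p=s["ee_pos"].copy()
while s["wrist_force"][2]<12 and t<.1 and p[2]>.074:
    p[2]-=.001; env.movel(p,rate=.02); s=env.sense(); log.append(np.round([s["ee_pos"][2]*1e3,s["wrist_force"][2]],1).tolist())
print(*log,sep="\n"); print(s["t"],s["ee_pos"])
E
```

```text
[0.9, 0.1, 0.2, 0.7]
[0.85, -0.5, -0.3, 0.1]
[0.8, 0.1, -0.9, 0.1]
[0.75, 0.0, -1.0, 1.4]
[0.7, -0.8, -1.6, 0.9]
[0.65, -1.1, -0.1, 0.6]
[0.6, -1.0, -0.9, 0.8]
[0.55, 0.3, 0.2, 1.0]
[0.5, 0.1, -0.3, 0.4]
[0.45, -0.5, -0.6, 1.0]
[0.4, 0.3, -0.6, -0.3]
[0.35, -0.6, 0.4, 0.4]
[0.3, 1.1, -0.2, 0.5]
[0.25, 0.5, -1.2, 0.4]
[0.2, -0.1, -0.5, -0.7]
[0.15, -0.7, -0.4, 0.8]
[0.1, 0.4, -0.0, -0.0]
[0.05, 0.4, 0.4, -1.1]
[-0.0, -2.2, 0.1, 5.6]
[78.4, 10.0]
[78.4, 15.4]
21.025 [ 0.6633623  -0.02992924  0.07839289]
```

```bash
python3 - <<'E'
from h import *
ox,oy,yaw=np.load("fit.npy"); o=np.array([ox,oy]); M=rot(yaw)
p=env.sense()["ee_pos"]; env.movel([p[0],p[1],.20],rate=.2)
xy=o+M@np.array([-.070,-.188]); print(xy)
env.movel([*xy,.20],rate=.25)
for c in ("scene","side"):
  im,d=viewer.read_camera(c); cv2.imwrite(f"pics/{c}2.png",im[:,:,::-1])
  for n in ("release_pad","rear_pad","board_push"):
    print(c,n,[(np.round(x["at"],3).tolist(),round(x["score"],2)) for x in tip_of(c,n)[:2]])
print(env.sense()["t"])
E
```

```text
[ 0.63494527 -0.25109906]
scene release_pad [([0.515, -0.273, 0.018], 0.74)]
scene rear_pad [([0.629, -0.248, 0.051], 0.78), ([0.348, 0.069, 0.002], 0.27)]
scene board_push [([0.673, -0.028, 0.075], 0.77)]
side release_pad [([0.518, -0.281, 0.019], 0.84)]
side rear_pad [([0.632, -0.254, 0.051], 0.82)]
side board_push [([0.673, -0.024, 0.084], 0.88)]
23.2333
```

View pics/side2.png

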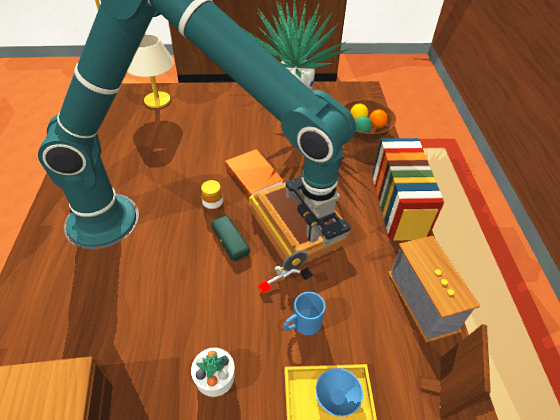

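The board is flat (board_push at about 79 mm) and the pawl is still clear: black pad at (305,272), red at (265,287). Next I press the black pad.

```bash
python3 - <<'E'
from h import *
xy=np.array([.632,-.252])
print(env.sense()["ee_pos"])
env.movel([*xy,.12],rate=.2); env.movel([*xy,.059],rate=.1)
press(xy,.057,.038,22)
env.movel([*xy,.20],rate=.2)
ox,oy,yaw=np.load("fit.npy")
env.movel([.45,-.27,.33],rate=.3)
for c in ("scene","side"):
  im,d=viewer.read_camera(c); cv2.imwrite(f"pics/{c}3.png",im[:,:,::-1])
  for n in ("release_pad","rear_pad","board_push","mug","glasses_case","candle"):
    print(c,n,[(np.round(x["at"],3).tolist(),round(x["score"],2)) for x in tip_of(c,n)[:2]])
print(env.sense()["t"])
E
```

```text
[ 0.63515269 -0.25044223  0.20007279]
[(np.float64(57.9), np.float64(3.3)), (np.float64(55.7), np.float64(4.5)), (np.float64(52.3), np.float64(2.2)), (np.float64(50.1), np.float64(0.3)), (np.float64(48.6), np.float64(0.4)), (np.float64(46.8), np.float64(-0.2)), (np.float64(44.8), np.float64(-0.2)), (np.float64(42.8), np.float64(-0.4)), (np.float64(40.8), np.float64(0.2)), (np.float64(38.8), np.float64(-0.0))] 27.0417
scene release_pad [([0.517, -0.274, 0.04], 0.77)]
scene rear_pad [([0.394, -0.516, -0.002], 0.59), ([0.637, -0.249, 0.036], 0.55)]
scene board_push [([0.669, -0.026, 0.075], 0.61), ([0.346, 0.067, 0.001], 0.39)]
scene mug [([0.626, -0.368, 0.006], 0.89), ([0.672, -0.027, 0.076], 0.74)]
scene glasses_case [([0.411, -0.095, 0.001], 0.6), ([0.628, -0.368, 0.006], 0.44)]
scene candle [([0.349, 0.065, 0.002], 0.77)]
side release_pad [([0.519, -0.279, 0.038], 0.56)]
side rear_pad [([0.637, -0.248, 0.036], 0.69)]
side board_push [([0.672, -0.025, 0.083], 0.88)]
side mug [([0.628, -0.366, -0.0], 0.97)]
side glasses_case [([0.419, -0.093, 0.0], 0.64), ([0.64, -0.25, 0.033], 0.49)]
side candle [([0.352, 0.068, -0.001], 0.9)]
29.6
```

View pics/scene3.png

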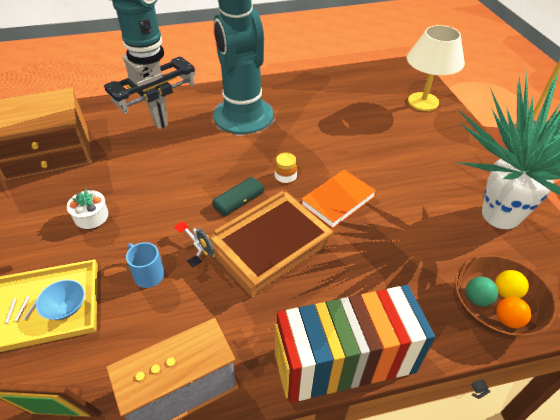

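The picture shows the board flat on its box around (272,240), and the pawl back in with red pad at (181,227) and black pad at (194,261), as at the start. Nothing else has moved and the arm is clear, so I'm handing in.

```bash
python3 -c "
from station import workorder
print(workorder.finish_job())"
```

```text
the job is handed in; nothing more can be done
None
```

The stand is let down and the job is handed in: the pawl was released, the board pushed flat, and the pawl snapped back into the wheel, in about 30 s, with the other items that I re-measured or could see afterwards still in place and the arm clear.

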